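# Open the steam hatch above the rice cooker

### The job

Open the steam hatch in the plywood ledge above the rice cooker: with a fingertip press the spring catch down through the thumb slot until it is below the aluminium cover, and keep it down while the same finger pushes the cover sideways along its rails, away from the steamer, until the catch springs up behind the cover and locks it open. Do not grip or force the cover, take your hand away at the end, and leave the steamer, bottle, spoon rest and tongs where they are.

Things in the scene. Friction and masses are not known exactly. Their poses are not given: they have to be found in the camera images.
- ledge: Fixed plywood ledge, 250 mm deep (x), 760 long (y), 18 thick, top 240 above its origin, which lies on the worktop under its centre. x points to its back edge, y to its bottle end, z up. Rice cooker fixed below. Steam opening 100 x 110 mm centred at x +28, y -90. Rails along y at |x| 76 to 92, from y -188 to +162 mm, 15 mm high, end stops at both ends.
- thumb_slot (a point): Centre of the cover's thumb slot, level with the cover's top; moves with it. Slot: through hole 40 mm (ledge x) by 50 mm (y), over flat board. Cover: aluminium plate 170 x 172 x 6 mm in the rails, underside 5 mm and top 11 mm above the board. Slot centre is 50 mm in front (-x) and 34 mm to +y of the cover's centre; 27 mm of plate from slot to +y edge.
- hatch (a joint): How far the cover has slid along the ledge's +y, in m: 0 shut, 0.154 at the end stops. About 1.5 N of friction; cannot be lifted. Shut, it has up to 3 mm of play before the catch stops it. From about 0.142 the trailing edge is past the catch, the opening is clear and the catch springs up behind; 0.148 is a good place to stop.
- catch_top (a point): Centre of the flat top of the spring catch, a black plastic block 32 mm (ledge x) by 44 mm (y) that stands up through the thumb slot of the shut cover, its top 1.5 mm above the cover's top and 12.5 mm above the board. It stays at its place in the ledge and moves only up and down. Axes as the ledge's.
- catch (a joint): How far the catch is pressed down, in m: 0 up, 0.012 fully down (top 0.5 mm above the board). The cover can pass over it from 0.0075 on; 0.010 leaves room to spare. Spring about 3.5 N at the start, 8 N fully down. Once the plate has slid several mm over it, the plate keeps it down.
- steamer: Lidded round bamboo steamer, 150 mm wide and 96 mm high, on the ledge's -y end; origin at the centre of its base. To be left alone.
- bottle: Green glass bottle with flip-top stopper, 66 mm wide and 211 mm high, on the ledge's +y part; origin at the centre of its base. To be left alone.
- spoon_rest: White ceramic spoon rest, a dish 76 mm wide and 14 mm high with a short lip, on the ledge in front of the bottle; origin at the centre of the dish's base. To be left alone.
- tongs: Steel tongs 245 mm long, 70 mm wide, 20 mm high, lying across the ledge's +y end; origin at the middle of the underside, x along their length towards the tips. To be left alone.

How it is judged:
By the outcome, as a careful person would: the job done as asked, in the order asked, and still so for the second after the job is handed in, with the robot touching nothing.
It also fails if it takes over 42 s, if anything falls off the work surface, if the arm or the gripper's body presses on something with over 40 N, if the wrist force passes 120 N, or if a joint passes its speed limit or range.

### The arm

A 7-joint arm with a two-finger parallel gripper is mounted at the origin on the work surface. World frame = base frame: x ahead of the robot, y to its left, z up, the work surface at z = 0. Lengths are in m, angles in rad, forces in N, time in s.
With the tool pointing down it reaches from about 0.425 to 0.925 m from the base axis. Payload 6.8 kg.
Tool frame: the origin (TCP) lies on the centre line of the jaws, within the pads' length; the fingertips stand 8 mm ahead of it and the grasp point (between the pads) lies 11 mm behind it (r.finger_overhang is the distance from the TCP to the fingertips, in m); x points along the fingers, z is the direction in which the jaws open and shut, and the axes are right-handed (so a half turn about x gives the same grasp; the last joint's range is limited). The gripper opens to 85 mm and grips with 20 to 120 N. Pads are 22 mm wide; open, the fingers measure 114 mm over their backs; the gripper's body (76 mm by 85 mm) begins 54 mm behind the grasp point. The pads swing forward as they close: fully open they stand 13 mm farther back than shut.
Start: joints at [-0.108, 0.477, 0.022, 1.555, -0.011, 1.109, -0.083], TCP at [0.675, 0, 0.239] pointing down, gripper open.
Joint ranges: [-2.96, 2.96], [-0.34, 2.1], [-1.41, 1.46], [0.24, 2.44], [-1.37, 4.51], [0.17, 1.92], [-2.96, 2.96]. Speed limits (rad/s): [2.39, 2.39, 3.14, 3.14, 3.14, 3.14, 3.14].

### API

Orientations are given as a rotation vector (axis times angle).
In Python, from bench import r gives the robot as it stands. The module is installed in compiled form; this text tells all that it offers.
- The arm moves only by the tool play_rows, never from a script. Its argument "plan" is a list of rows, each a list of 5 numbers: the opening, from -1 (shut) to 1 (fully open), then the shift along the world's x, y, z in m, then the turn about the world's z in rad. A call has 1 to 10 rows; each row is the pose to reach, as a shift and turn from the pose commanded when the call began; what a row does not reach only later rows make up. A row lasts 1/10 s, in which the tool goes at most 50 mm and 8.59 degrees, less where a joint would pass 70% of its speed; a pose out of reach is approached as far as the arm can. A call with a gripper value outside its range is refused whole. The fingers move at their own pace and stop on an object; "force" is the grip in N (left out, the last holds). Time passes only in rows, so rows that repeat a pose let the fingers close. It gives the time, the measured TCP pose, the force and the opening at its end, in the units of the state.
- r.get_obs(): the state, without advancing time (a new reading comes with each control period).
- r.grab_frame(name): name is "scene" or "side" or "wrist"; returns a dict with "pixels" (400x640x3 uint8, blue, green, red), "z_map" (400x640 float32, m along the optical axis (not along the pixel's ray), 0 where there is no reading), "vfov" (degrees; the focal length in pixels is half the picture's height over the tangent of half this angle, whatever the lens; pixels are square), "cx", "cy" (the principal point, pixels), "D" ([k1, k2, p1, p2, k3] as OpenCV has them; the pictures are not rectified), "R" (3x3) and "t" (3): a world point X has camera coordinates R X + t; the wrist camera has in their place "tool_from_camera" (4x4, takes a point from camera to tool coordinates, whose origin is the TCP and whose axes are the tool frame's). Camera axes: x right, y down, z forward; pixel columns grow to the right and rows downward; lengths in m; the calibration is good to about 2 mm. A picture is of the moment at which its call begins: read the wrist's pose just before it.
- r.hand_in(): hands the job in, once; it reports no verdict.
Trained networks look in a picture, given as the dict that the camera call returned (one of the last four; its "shot" number tells which), for a name from the list of things; names that differ only in an ending like _2 or _b are one class to them, and where a whole thing is asked for, a point or a joint stands for the part that bears it (a point fixed in the world has none). Each returns a list of dicts, best first, with "conf" (0 to 1); they miss things now and then, are a little off and sometimes report something else, mostly with a low value. They report only what shows in the picture. A call takes as long as a camera call.
- r.outline_of(picture, label): "mask" (400x640 bool, what is visible of it) and "bbox" ([left, top, right, bottom] as shares, 0 to 1, of the picture: columns of its width, rows of its height, round what is visible of it).
- r.pinpoint(picture, label): "position" ([column, row] as shares, 0 to 1, of the picture: columns of its width, rows of its height: a listed point, or the origin of a listed thing).
The state is a dict: "clock": time; "joints": joint angles; "qvel": joint speeds; "tau": joint torques, N m; "tcp_pos": TCP position; "orientation": TCP orientation; "contact_force": force on the tool from outside, world axes, zero at the start; "moment": the same for the moment, N m; "grip_width": finger opening in m.
Only numpy, scipy, OpenCV 4.12 (cv2) and the standard library are available. Lean on these libraries where they do the work, as an engineer would, in place of code of your own. Each camera call takes 0.05 s, during which the arm holds its last target.

## Working session

There is one attempt and no reset: what is moved stays moved. The work goes in short steps, Python scripts to look and compute and a tool call to move; the robot and the scene stay as the last step left them, time stands still between calls to the robot, and variables do not carry over. Pictures are saved under pics/ and viewed, and the job is handed in when it is done.

Besides the shell and the picture viewer there is one more tool, called after "Call:" by a JSON object that holds its "method" and its "body". play_rows: Moves the arm, as the interface text tells. Its arguments: {"type":"object","properties":{"plan":{"type":"array","items":{"type":"array","items":{"type":"number"}}},"force":{"type":"number"}},"required":["plan"]}

```bash
mkdir -p pics; cat > h.py <<'E'
import numpy as np, cv2
from bench import r
def cam(f):
    h,w=f["pixels"].shape[:2]
    fl=h/2/np.tan(np.radians(f["vfov"])/2)
    return np.array([[fl,0,f["cx"]],[0,fl,f["cy"]],[0,0,1]]),np.array(f["D"],float)
def ext(f,o=None):
    if "R" in f and f["R"] is not None: return np.array(f["R"]),np.array(f["t"])
    T=np.eye(4);T[:3,:3]=cv2.Rodrigues(np.array(o["orientation"],float))[0];T[:3,3]=o["tcp_pos"]
    M=np.linalg.inv(T@np.array(f["tool_from_camera"]));return M[:3,:3],M[:3,3]
def unproj(f,px,o=None,z=None):
    "px Nx2 pixels -> world. with z: intersect plane; else depth"
    K,D=cam(f);R,t=ext(f,o);px=np.atleast_2d(np.array(px,float))
    n=cv2.undistortPoints(px[:,None],K,D)[:,0];ray=np.c_[n,np.ones(len(n))]
    if z is None:
        d=f["z_map"][np.clip(px[:,1].round().astype(int),0,399),np.clip(px[:,0].round().astype(int),0,639)]
        return (ray*d[:,None]-t)@R
    c=-R.T@t;v=ray@R
    return c+v*((z-c[2])/v[:,2])[:,None]
def proj(f,X,o=None):
    K,D=cam(f);R,t=ext(f,o)
    return cv2.projectPoints(np.atleast_2d(X).astype(float),cv2.Rodrigues(R)[0],t,K,D)[0][:,0]
E
python3 - <<'E'
from h import *
o=r.get_obs();print(o)
for n in ["scene","side","wrist"]:
    o=r.get_obs();f=r.grab_frame(n);cv2.imwrite(f"pics/a_{n}.png",f["pixels"])
    for l in ["thumb_slot","catch_top","ledge","steamer","bottle","spoon_rest","tongs"]:
        for p in r.pinpoint(f,l)[:1]:
            px=np.array(p["position"])*[640,400]
            print(n,l,round(p["conf"],2),px.round(1),unproj(f,px,o).round(4))
E
```

```text
{'clock': 0.0, 'joints': array([-0.10809626,  0.47779479,  0.02234998,  1.55646821, -0.01148939,
        1.10931177, -0.08307252]), 'qvel': array([ 0.00101689,  0.00041624,  0.00012355,  0.00063206, -0.00097483,
       -0.00071123,  0.00024203]), 'tau': array([-5.45967814e-04, -5.96443820e+01,  1.60769675e+00, -2.81194621e+01,
        1.24063640e-02,  9.39900521e-03,  2.20753498e-05]), 'tcp_pos': array([ 6.74409887e-01, -2.69420783e-05,  2.38322401e-01]), 'orientation': array([-1.51641348e-04,  1.57264381e+00, -8.75406261e-05]), 'contact_force': array([-0.03862978, -0.28719229,  0.05077356]), 'moment': array([ 0.00256763, -0.00382973, -0.02654162]), 'grip_width': 0.08560463659181983}
scene thumb_slot 0.81 [253.8 210.3] [[ 0.561  -0.1371  0.2546]]
scene catch_top 0.65 [255.4 210.1] [[ 0.561  -0.1322  0.2517]]
scene steamer 0.58 [199.3 285.5] [[ 0.6764 -0.3959  0.3161]]
scene bottle 0.91 [359.5 166.4] [[0.6707 0.1412 0.2641]]
scene spoon_rest 0.57 [316.5 155.5] [[ 0.6752 -0.0348  0.4068]]
scene tongs 0.51 [353.9 142.7] [[0.6518 0.1406 0.3312]]
side thumb_slot 0.55 [377.2 142. ] [[ 0.5514 -0.1247  0.2513]]
side catch_top 0.61 [374.3 140.5] [[ 0.5605 -0.1292  0.2524]]
side steamer 0.65 [376.4 117.9] [[ 0.5954 -0.2946  0.2593]]
side bottle 0.68 [295.1 186.5] [[0.6416 0.203  0.2619]]
side spoon_rest 0.94 [356.5 194.7] [[0.5219 0.1736 0.253 ]]
side tongs 0.71 [315.1 216.8] [[0.5694 0.2783 0.2511]]
```

View pics/a_scene.png

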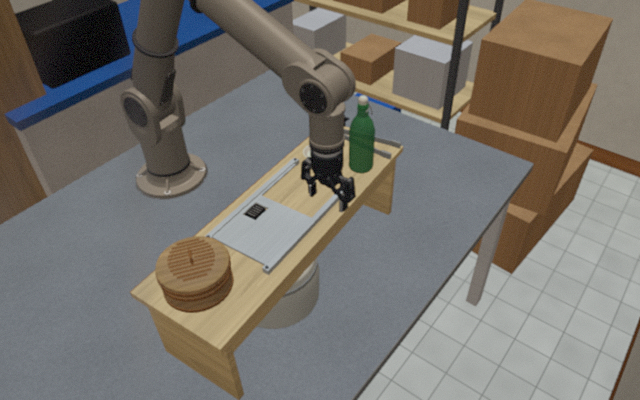

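View pics/a_side.png

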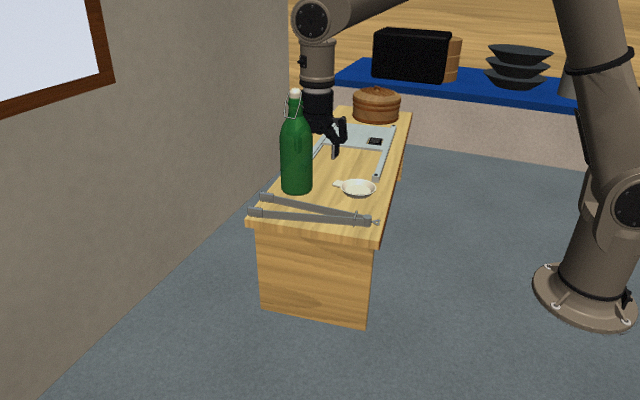

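View pics/a_wrist.png

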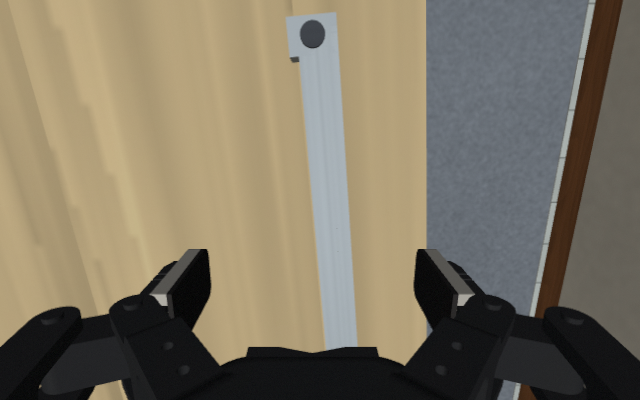

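The scene view shows the shut cover with the black catch at about (255, 210), the steamer at (195, 272) and the bottle at (360, 135). The side view shows the catch at (375, 141) and the spoon rest at (357, 188). The open fingers straddle the rear rail only a few mm above the board, so I'll raise the hand first, then move over the slot to look.

Call:
{"method": "play_rows", "body": {"plan": [[1,0,0,0.03,0],[1,0,0,0.07,0],[-1,0,0,0.11,0],[-1,-0.03,-0.03,0.13,0],[-1,-0.07,-0.07,0.14,0],[-1,-0.1,-0.11,0.14,0],[-1,-0.115,-0.13,0.14,0],[-1,-0.115,-0.13,0.14,0],[-1,-0.115,-0.13,0.14,0],[-1,-0.115,-0.13,0.14,0]], "force": 30}}

```text
clock: 2.2
tcp_pos: [0.5607, -0.1285, 0.3792]
orientation: [-0.001, 1.571, 0.002]
contact_force: [0.5, 0.1, -0.3]
grip_width: 0.0001
```

```bash
python3 - <<'E'
from h import *
for n in ["scene","side","wrist"]:
    o=r.get_obs();f=r.grab_frame(n);cv2.imwrite(f"pics/b_{n}.png",f["pixels"])
    if n=="wrist": np.savez("pics/w.npz",**{k:np.array(v) for k,v in f.items()},o_pos=o["tcp_pos"],o_or=o["orientation"]);print(o,f["tool_from_camera"])
    for l in ["thumb_slot","catch_top","ledge","steamer","bottle","spoon_rest","tongs"]:
        for p in r.pinpoint(f,l)[:1]:
            px=np.array(p["position"])*[640,400]
            print(n,l,round(p["conf"],2),px.round(1),unproj(f,px,o).round(4),unproj(f,px,o,z=.2515 if l in("thumb_slot","catch_top") else .24).round(4))
E
```

```text
scene thumb_slot 0.85 [252.2 209.4] [[ 0.554  -0.1357  0.2527]] [[ 0.553  -0.1349  0.2515]]
scene catch_top 0.54 [255.9 209.3] [[ 0.5603 -0.1298  0.2522]] [[ 0.5597 -0.1293  0.2515]]
scene steamer 0.62 [200.1 285.2] [[ 0.6766 -0.3942  0.3155]] [[ 0.6195 -0.3616  0.24  ]]
scene bottle 0.51 [316.8 155.7] [[0.5376 0.13   0.2454]] [[0.533  0.1356 0.24  ]]
scene spoon_rest 0.78 [319.9 157. ] [[0.5479 0.1305 0.2453]] [[0.5434 0.1359 0.24  ]]
scene tongs 0.82 [356.6 142.2] [[0.6592 0.1418 0.3351]] [[0.5831 0.2522 0.24  ]]
side thumb_slot 0.84 [376.5 142.8] [[ 0.5508 -0.1139  0.2531]] [[ 0.5517 -0.1179  0.2515]]
side catch_top 0.56 [372.6 140.6] [[ 0.5651 -0.1298  0.2512]] [[ 0.5649 -0.1291  0.2515]]
side steamer 0.74 [375.1 118.8] [[ 0.5995 -0.2965  0.2555]] [[ 0.6096 -0.3426  0.24  ]]
side bottle 0.72 [298.2 186.5] [[0.6369 0.1984 0.2606]] [[0.6524 0.1627 0.24  ]]
side spoon_rest 0.71 [353.7 190.7] [[0.5363 0.1422 0.2434]] [[0.5379 0.1361 0.24  ]]
side tongs 0.97 [318.4 218.1] [[0.5635 0.2768 0.2488]] [[0.5684 0.2637 0.24  ]]
{'clock': 3.0, 'joints': array([ 0.05166876,  0.20993335,  0.082
[... 279 characters left out ...]
5802e-02,  6.31022904e-04, -1.00190871e-04]), 'tcp_pos': array([ 0.5600086 , -0.13002372,  0.37931945]), 'orientation': array([ 8.08677051e-05,  1.57072884e+00, -5.43756763e-05]), 'contact_force': array([-0.14157523,  0.38152962,  0.43239953]), 'moment': array([-0.04397451, -0.02317869, -0.03489265]), 'grip_width': -8.914305431904955e-05} [[ 1.44245564e-04 -2.64157040e-01  9.64479672e-01 -1.35519100e-01]
 [ 3.43641543e-04 -9.64479612e-01 -2.64157075e-01  6.62014769e-02]
 [ 9.99999931e-01  3.69538769e-04 -4.83465726e-05 -6.77340465e-04]
 [ 0.00000000e+00  0.00000000e+00  0.00000000e+00  1.00000000e+00]]
wrist catch_top 0.92 [312.9 195. ] [[ 0.5601 -0.1342  0.2535]] [[ 0.5601 -0.1347  0.2515]]
```

View pics/b_wrist.png

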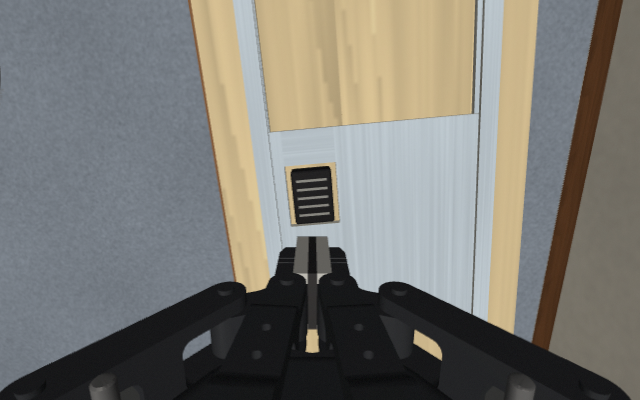

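View pics/b_side.png

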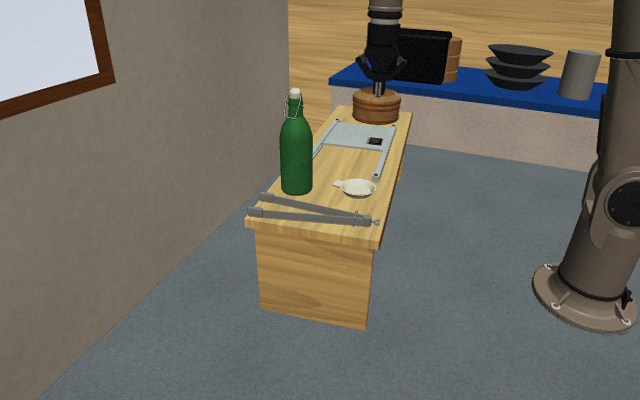

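View pics/b_scene.png

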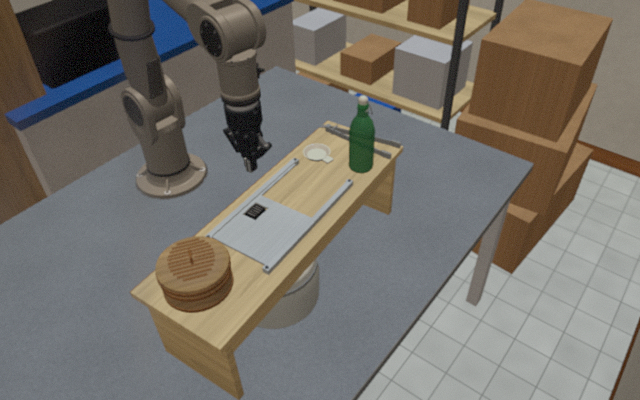

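```bash
python3 - <<'E'
from h import *
o=r.get_obs();f=r.grab_frame("wrist");img=f["pixels"]
print(cam(f)[0],f["D"])
def edge(a,b,z):
    P=unproj(f,[a,b],o,z=z);print(P.round(4).tolist(),"ang",np.degrees(np.arctan2(*(P[1]-P[0])[1::-1])).round(2))
edge((271,131),(477,114),.251)   # cover +y edge
edge((287,167),(336,163),.251);edge((291,226),(339,221),.251)
m=r.outline_of(f,"catch_top");print([(x["conf"],np.array(x["bbox"])*[640,400,640,400]) for x in m[:2]])
g=img.max(2);s=np.zeros_like(g);s[155:232,280:345]=(g[155:232,280:345]<60)
n,l,st,c=cv2.connectedComponentsWithStats(s);k=1+st[1:,4].argmax()
hull=cv2.convexHull(np.argwhere(l==k)[:,::-1].astype(np.float32))[:,0]
W=unproj(f,hull,o,z=.2525)[:,:2];print(cv2.minAreaRect((W*1000).astype(np.float32)))
# rail lines by depth-free corners: wood edges
v=img[155:240,280:345];cv2.imwrite("pics/c_crop.png",cv2.resize(v,None,fx=8,fy=7,interpolation=cv2.INTER_NEAREST))
# project tip
tip=np.array(o["tcp_pos"])-[0,0,.008];print(proj(f,[tip,tip+[.0145,0,0],tip+[-.0145,0,0],tip+[0,.011,0],tip+[0,-.011,0]],o))
# board depth
for p in [(370,60),(420,90),(330,80),(400,200),(450,250)]:print(p,unproj(f,[p],o).round(4))
E
```

```text
[[341.97946646   0.         311.92830155]
 [  0.         341.97946646 196.52052435]
 [  0.           0.           1.        ]] [-0.00718877  0.          0.          0.          0.        ]
[[0.5282, -0.0844, 0.251], [0.6834, -0.0717, 0.251]] ang 4.68
[[0.5398, -0.1121, 0.251], [0.5781, -0.109, 0.251]] ang 4.74
[[0.5422, -0.1611, 0.251], [0.5814, -0.1568, 0.251]] ang 6.32
[(0.68, array([288.512, 165.6  , 334.016, 224.52 ]))]
((559.7317504882812, -134.63809204101562), (30.782838821411133, 45.26820373535156), 5.138077735900879)
[[313.40835643 253.40536468]
 [345.20492675 253.41029311]
 [281.61130878 253.3933606 ]
 [313.44307365 230.78141709]
 [313.3748315  275.19145592]]
(370, 60) [[ 0.6029 -0.0326  0.2403]]
(420, 90) [[ 0.6418 -0.0542  0.2419]]
(330, 80) [[ 0.573  -0.047   0.2416]]
(400, 200) [[ 0.6297 -0.1386  0.2522]]
(450, 250) [[ 0.6743 -0.1818  0.2524]]
```

View pics/c_crop.png

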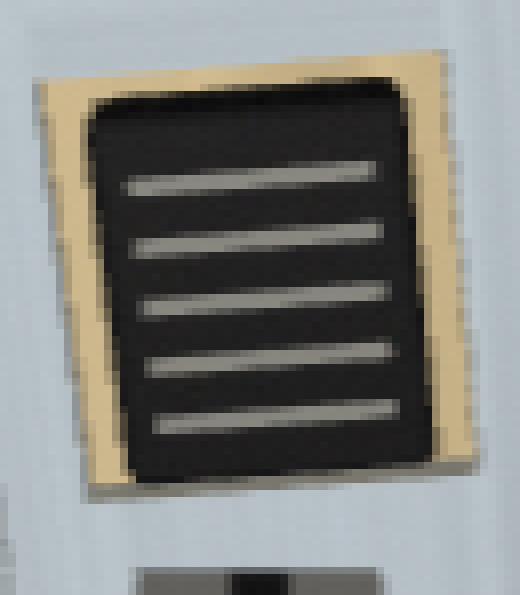

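The wrist view shows the catch centred at (313, 195), which works out to world (0.560, -0.135). The ledge is yawed about 5°, and the board shows around the catch inside the slot. I'll align with the ledge and go down over the +y half of the catch.

Call:
{"method": "play_rows", "body": {"plan": [[-1,-0.001,0.004,-0.03,0.087],[-1,-0.001,0.004,-0.07,0.087],[-1,-0.001,0.004,-0.1,0.087],[-1,-0.001,0.004,-0.108,0.087],[-1,-0.001,0.004,-0.11,0.087],[-1,-0.001,0.004,-0.11,0.087],[-1,-0.001,0.004,-0.11,0.087]]}}

```text
clock: 4.2
tcp_pos: [0.5601, -0.1262, 0.2712]
orientation: [-0.069, 1.567, 0.068]
contact_force: [0.3, 0.1, 0.1]
grip_width: -0.0001
```

```bash
python3 - <<'E'
from h import *
o=r.get_obs();f=r.grab_frame("wrist");print(o["tcp_pos"],o["contact_force"],o["orientation"])
cv2.imwrite("pics/d_wrist.png",f["pixels"])
f=r.grab_frame("side");cv2.imwrite("pics/d_side.png",cv2.resize(f["pixels"][80:210,270:430],None,fx=5,fy=4.5))
E
```

```text
[ 0.56012327 -0.12618951  0.27116968] [0.26121564 0.06642193 0.07646911] [-0.06864832  1.5665971   0.06784484]
```

View pics/d_wrist.png

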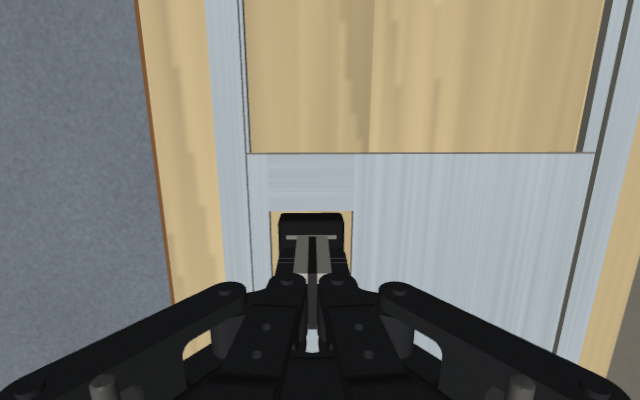

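View pics/d_side.png

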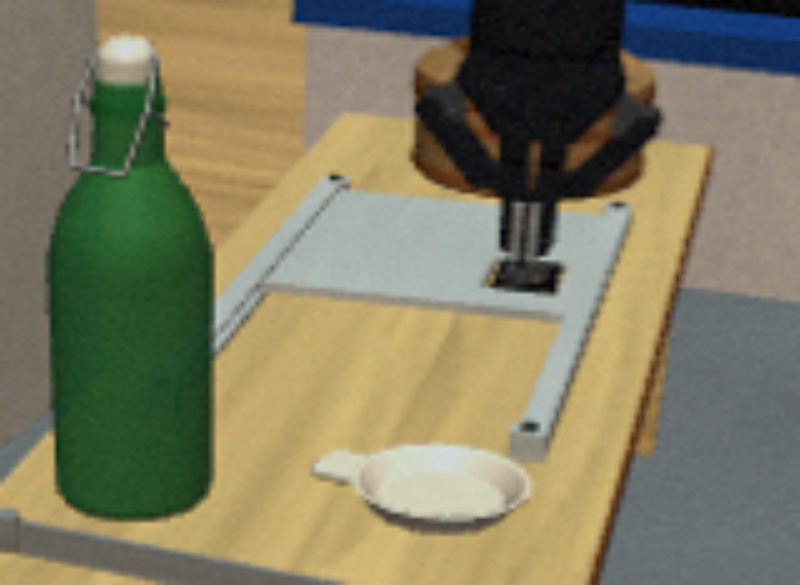

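The view is aligned: the plate edge is level at row 153, and the tip at (313, 240) sits over the catch, centred in the slot (270–352). Next I'll press gradually.

Call:
{"method": "play_rows", "body": {"plan": [[-1,0,0,-0.004,0],[-1,0,0,-0.008,0],[-1,0,0,-0.01,0],[-1,0,0,-0.012,0],[-1,0,0,-0.012,0],[-1,0,0,-0.012,0]]}}

```text
clock: 4.9
tcp_pos: [0.5591, -0.126, 0.2576]
orientation: [-0.068, 1.57, 0.068]
contact_force: [-0.3, -0.2, 3.6]
grip_width: -0.0003
```

Call:
{"method": "play_rows", "body": {"plan": [[-1,0,0,-0.002,0],[-1,0,0,-0.004,0],[-1,0,0,-0.005,0],[-1,0,0,-0.005,0],[-1,0,0,-0.005,0]]}}

```text
clock: 5.4
tcp_pos: [0.5591, -0.126, 0.2525]
orientation: [-0.068, 1.569, 0.068]
contact_force: [-1.2, 0.4, 5.9]
grip_width: -0.0003
```

Call:
{"method": "play_rows", "body": {"plan": [[-1,0,0,-0.001,0],[-1,0,0,-0.002,0],[-1,0,0,-0.002,0],[-1,0,0,-0.002,0]]}}

```text
clock: 5.8
tcp_pos: [0.5591, -0.126, 0.2507]
orientation: [-0.068, 1.569, 0.068]
contact_force: [-1.3, 0.2, 5.6]
grip_width: 0.0002
```

```bash
python3 - <<'E'
from h import *
o=r.get_obs();f=r.grab_frame("wrist");print(o["tcp_pos"],o["contact_force"])
cv2.imwrite("pics/e_wrist.png",cv2.resize(f["pixels"][140:300,220:400],None,fx=4,fy=3.7))
o=r.get_obs();print(o["contact_force"])
E
```

```text
[ 0.55910639 -0.12597714  0.25065033] [-1.3252239   0.22296179  5.61063318]
[-2.31913846  0.10842342  7.27321018]
```

View pics/e_wrist.png

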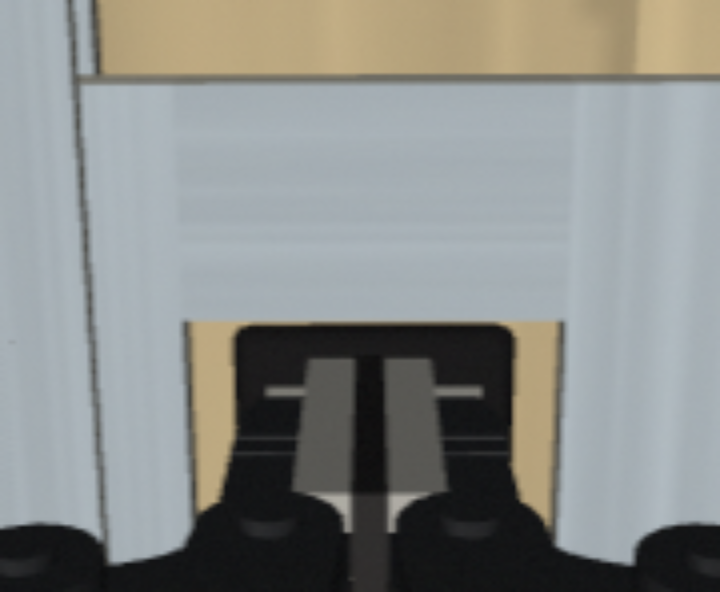

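The catch has sunk in the slot with the tip on it, and wood shows on both sides of the finger. The force reading is noisy, so I'll press a little more and average.

Call:
{"method": "play_rows", "body": {"plan": [[-1,0,0,-0.001,0],[-1,0,0,-0.0015,0],[-1,0,0,-0.0015,0],[-1,0,0,-0.0015,0]]}}

```text
clock: 6.25
tcp_pos: [0.5591, -0.126, 0.2492]
orientation: [-0.068, 1.569, 0.068]
contact_force: [-2.1, 1.0, 7.1]
grip_width: -0.0
```

```bash
python3 - <<'E'
from h import *
F=[]
for i in range(5):
    f=r.grab_frame("wrist");o=r.get_obs();F.append(o["contact_force"])
print(o["tcp_pos"],np.mean(F,0),np.std(F,0))
cv2.imwrite("pics/f_wrist.png",cv2.resize(f["pixels"][140:300,220:400],None,fx=4,fy=3.7))
p=unproj(f,[(284,232),(312,231),(340,232),(350,180),(272,250)],o);print(p.round(4))
E
```

```text
[ 0.55910508 -0.12596758  0.24925584] [-2.34274022  0.77902125  7.16807613] [0.64823574 0.3634247  0.46079511]
[[ 0.545  -0.1168  0.2411]
 [ 0.5575 -0.1149  0.2418]
 [ 0.57   -0.1146  0.2411]
 [ 0.5703 -0.0882  0.252 ]
 [ 0.5402 -0.1259  0.2412]]
```

Force is 7.2 N and the tip is about 1.5 mm above the board, so the catch is about 10 mm down. Now I'll push along the ledge's +y with it held down.

Call:
{"method": "play_rows", "body": {"plan": [[-1,-0.0003,0.003,0,0],[-1,-0.0005,0.006,0,0],[-1,-0.0008,0.009,0,0],[-1,-0.001,0.012,0,0],[-1,-0.0013,0.015,0,0],[-1,-0.0015,0.017,0,0],[-1,-0.0015,0.017,0,0],[-1,-0.0015,0.017,0,0]]}}

```text
clock: 7.3
tcp_pos: [0.5585, -0.1116, 0.2498]
orientation: [-0.069, 1.567, 0.064]
contact_force: [1.0, -5.5, 6.7]
grip_width: -0.0
```

```bash
python3 - <<'E'
from h import *
f=r.grab_frame("wrist");o=r.get_obs()
print(o["tcp_pos"],o["contact_force"])
cv2.imwrite("pics/g_wrist.png",f["pixels"])
f=r.grab_frame("scene");cv2.imwrite("pics/g_scene.png",cv2.resize(f["pixels"][130:290,150:400],None,fx=3,fy=3))
E
```

```text
[ 0.55844763 -0.11162842  0.2498107 ] [ 0.22305929 -5.20487212  7.14429107]
```

View pics/g_wrist.png

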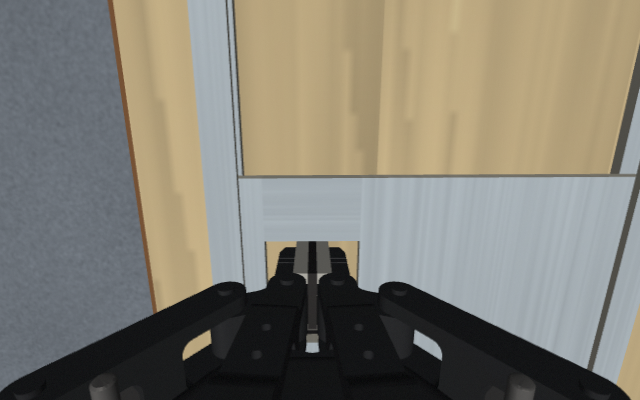

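View pics/g_scene.png

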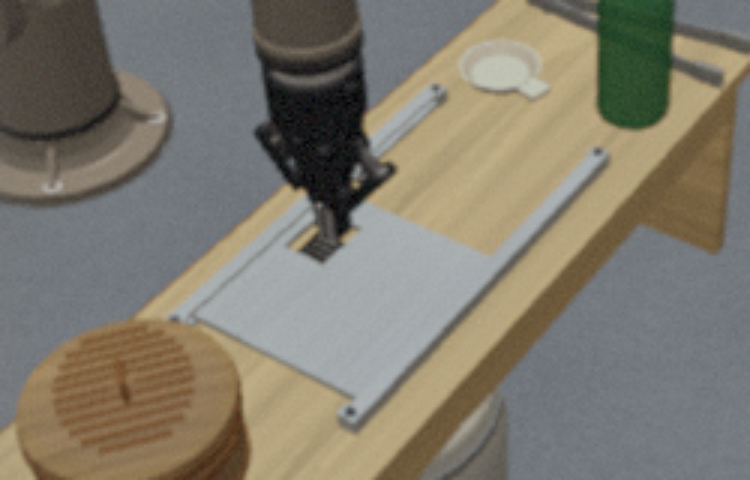

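The plate has moved about 8 mm over the held-down catch, with the finger against the slot's +y edge and the catch visible behind it. I'll continue, lifting about 2 mm once the plate holds the catch.

Call:
{"method": "play_rows", "body": {"plan": [[-1,-0.0003,0.004,0,0],[-1,-0.0007,0.008,0.0003,0],[-1,-0.001,0.012,0.0015,0],[-1,-0.0014,0.016,0.002,0],[-1,-0.0019,0.022,0.0025,0],[-1,-0.0025,0.028,0.0025,0],[-1,-0.0025,0.028,0.0025,0],[-1,-0.0025,0.028,0.0025,0]]}}

```text
clock: 8.2
tcp_pos: [0.5547, -0.081, 0.2507]
orientation: [-0.068, 1.571, 0.069]
contact_force: [0.2, -2.1, -0.2]
grip_width: 0.0004
```

```bash
python3 - <<'E'
from h import *
f=r.grab_frame("wrist");o=r.get_obs()
print(o["tcp_pos"],o["contact_force"])
cv2.imwrite("pics/i_wrist.png",f["pixels"])
f=r.grab_frame("scene");cv2.imwrite("pics/i_scene.png",cv2.resize(f["pixels"][130:290,150:400],None,fx=3,fy=3))
E
```

```text
[ 0.55468528 -0.08102292  0.25081053] [ 0.77870059 -2.14537371 -0.74440899]
```

View pics/i_wrist.png

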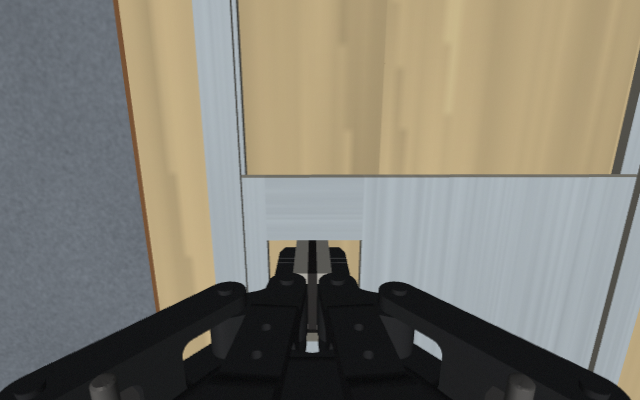

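View pics/i_scene.png

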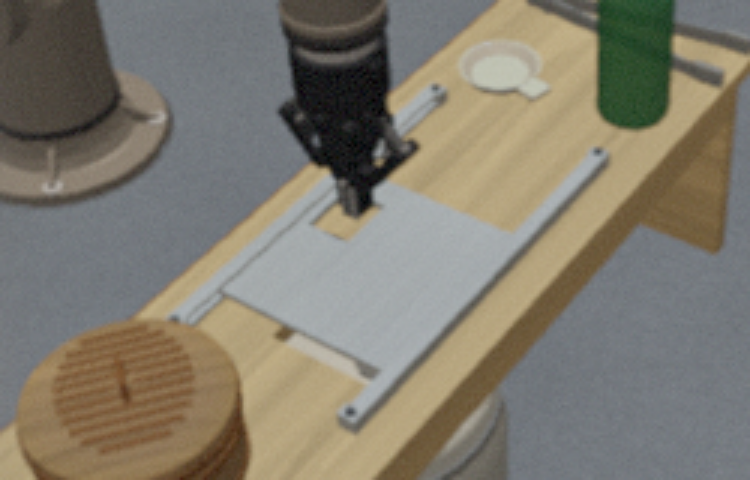

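The plate now covers the catch, the vertical force is gone and the cover is sliding freely, with the opening uncovering at (330, 360). Next I'll measure how far it has travelled.

```bash
python3 - <<'E'
from h import *
f=r.grab_frame("wrist");o=r.get_obs()
P=unproj(f,[(246,177),(600,175)],o,z=.2515)
n=np.array([-np.sin(.087),np.cos(.087),0])
P0=np.array([[.5282,-.0844,.251],[.6834,-.0717,.251]])
print(P.round(4),P@n,P0@n,(P@n).mean()-(P0@n).mean())
print("tcp along",np.array(o["tcp_pos"])@n)
for l in ["spoon_rest","bottle"]:
  f=r.grab_frame("scene");m=r.outline_of(f,l)
  if m: 
    ys,xs=np.where(m[0]["mask"]);Q=unproj(f,np.c_[xs,ys]);print(l,m[0]["conf"],Q.min(0).round(3),Q.max(0).round(3),np.median(Q,0).round(3))
E
```

```text
[[ 0.5242 -0.0461  0.2515]
 [ 0.6665 -0.0328  0.2515]] [-0.09147825 -0.09055317] [-0.12997624 -0.13080965] 0.03937723034031139
tcp along -0.12892027201569414
spoon_rest 0.74 [0.494 0.098 0.24 ] [0.587 0.174 0.258] [0.531 0.139 0.247]
bottle 0.81 [-0.178 -0.727 -0.423] [1.257 1.429 1.083] [0.667 0.151 0.342]
```

Call:
{"method": "play_rows", "body": {"plan": [[-1,-0.0009,0.01,0,0],[-1,-0.0018,0.021,0,0],[-1,-0.0028,0.032,0,0],[-1,-0.0038,0.043,0,0],[-1,-0.0047,0.054,0,0],[-1,-0.0057,0.065,0,0],[-1,-0.0066,0.076,0,0],[-1,-0.0076,0.087,0,0],[-1,-0.0084,0.096,0,0],[-1,-0.0084,0.096,0,0]]}}

```text
clock: 9.55
tcp_pos: [0.5462, 0.0163, 0.2512]
orientation: [-0.069, 1.57, 0.07]
contact_force: [0.4, 0.1, -0.7]
grip_width: -0.0001
```

```bash
cat > m.py <<'E'
from h import *
import sys
t=sys.argv[1]
f=r.grab_frame("wrist");o=r.get_obs()
print(o["clock"],o["tcp_pos"],o["contact_force"])
cv2.imwrite(f"pics/{t}_wrist.png",f["pixels"])
f=r.grab_frame("scene");cv2.imwrite(f"pics/{t}_scene.png",cv2.resize(f["pixels"][130:290,150:400],None,fx=3,fy=3))
E
python3 m.py j
```

```text
9.6 [0.54653163 0.01616037 0.25138987] [-0.25937975  0.13645216  0.65215861]
```

View pics/j_wrist.png

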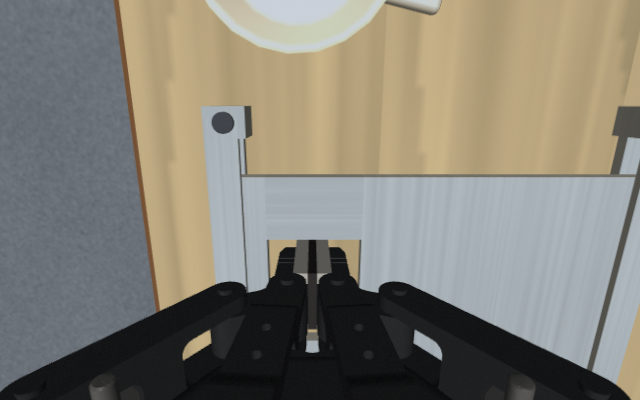

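View pics/j_scene.png

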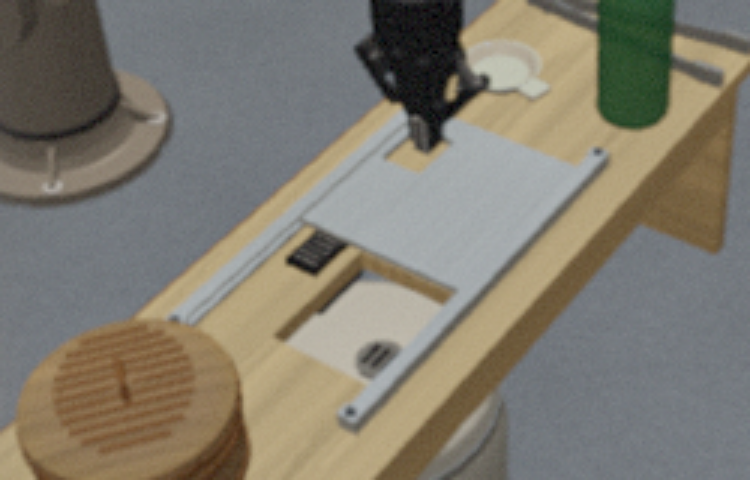

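The cover is at about 0.137, and its trailing edge at (370, 255) still overlaps the end of the catch, so it needs about 11 mm more.

Call:
{"method": "play_rows", "body": {"plan": [[-1,-0.0003,0.003,0,0],[-1,-0.0005,0.006,0,0],[-1,-0.0008,0.009,0,0],[-1,-0.001,0.011,0,0],[-1,-0.0011,0.012,0,0],[-1,-0.0011,0.012,0,0],[-1,-0.0011,0.012,0,0]]}}

```text
clock: 10.35
tcp_pos: [0.5454, 0.0275, 0.2512]
orientation: [-0.068, 1.57, 0.069]
contact_force: [-0.5, 0.4, 0.1]
grip_width: -0.0002
```

```bash
python3 m.py k
```

```text
10.4 [0.54534502 0.02745261 0.25119228] [-0.22704973  0.86021161  0.50554588]
```

View pics/k_wrist.png

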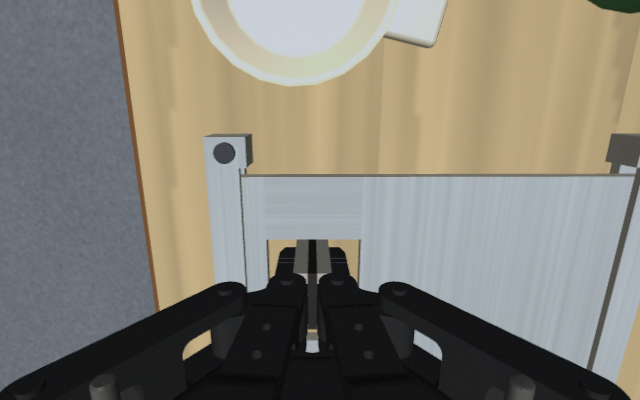

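View pics/k_scene.png

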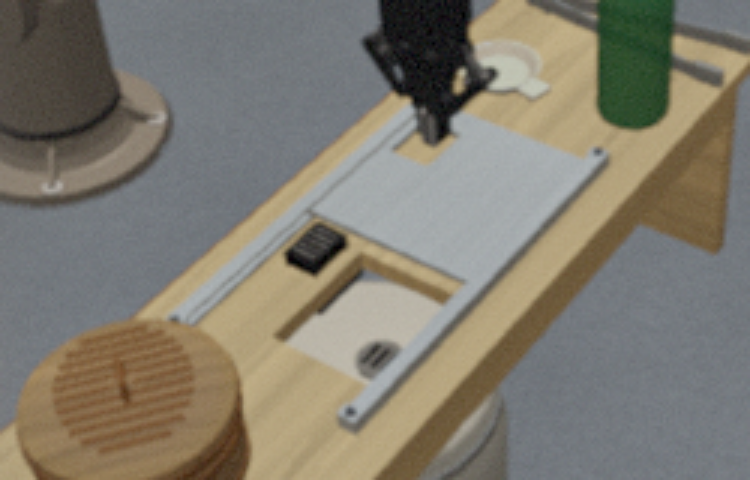

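The catch has sprung up behind the plate with a gap between them at (345, 230), and the opening is clear. I'll back the finger off the slot edge, then lift straight up and away.

Call:
{"method": "play_rows", "body": {"plan": [[-1,0.0002,-0.003,0,0],[-1,0.0003,-0.005,0,0],[-1,0.0003,-0.005,0.01,0],[-1,0.0003,-0.005,0.03,0],[-1,0.0003,-0.005,0.07,0],[-1,0.0003,-0.01,0.11,0],[-1,0,-0.04,0.15,0],[-1,0,-0.07,0.16,0],[-1,0,-0.07,0.16,0],[-1,0,-0.07,0.16,0]]}}

```text
clock: 11.45
tcp_pos: [0.5454, -0.0434, 0.412]
orientation: [-0.067, 1.569, 0.067]
contact_force: [0.2, 0.7, 0.1]
grip_width: -0.0001
```

```bash
python3 m.py l; python3 - <<'E'
from h import *
f=r.grab_frame("side");cv2.imwrite("pics/l_side.png",f["pixels"])
f=r.grab_frame("wrist");o=r.get_obs()
for p in r.pinpoint(f,"catch_top")[:1]+r.pinpoint(f,"thumb_slot")[:1]:
    px=np.array(p["position"])*[640,400];print(p["conf"],px,unproj(f,px,o))
E
```

```text
11.5 [ 0.54525184 -0.04236615  0.41126558] [-0.37813932  0.42555554 -0.61832439]
```

View pics/l_wrist.png

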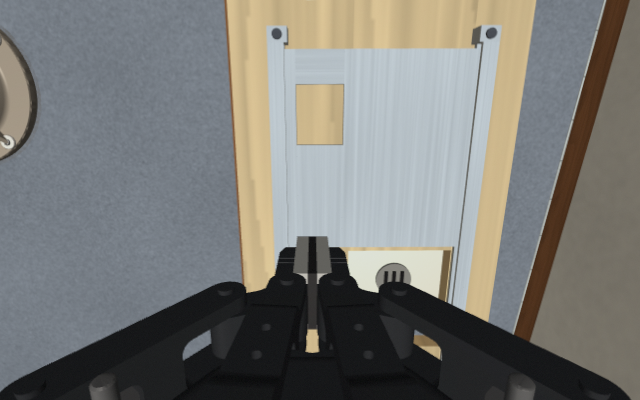

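View pics/l_scene.png

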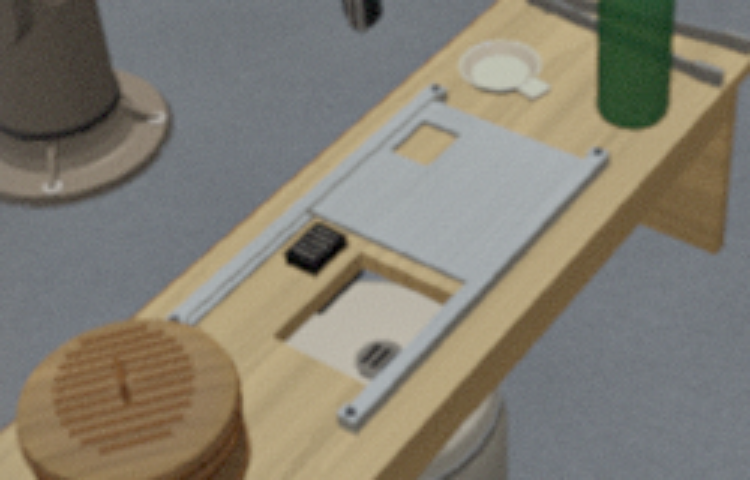

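```bash
python3 - <<'E'
from h import *
f=r.grab_frame("scene")
n=np.array([-np.sin(.087),np.cos(.087),0]);e=np.array([np.cos(.087),np.sin(.087),0])
c=np.array([.560,-.1347,0])
p=r.pinpoint(f,"thumb_slot")
for q in p[:2]:
    px=np.array(q["position"])*[640,400];X=unproj(f,px,z=.2515)[0];print(q["conf"],px,X,"hatch",(X-c)@n)
p=r.pinpoint(f,"catch_top")
for q in p[:2]:
    px=np.array(q["position"])*[640,400];print(q["conf"],unproj(f,px))
E
```

```text
0.58 [291.584 174.8  ] [0.54221085 0.02107873 0.2515    ] hatch 0.15673526322880102
0.6 [[ 0.55978831 -0.13497225  0.25209407]]
```

The plate is open, the catch is up at z 0.252 behind it, the opening is clear and the hand is well above everything.

```bash
python3 -c "
from bench import r
print(r.get_obs()['clock']);print(r.hand_in())"
```

```text
11.9
the job is handed in; nothing more can be done
None
```

The steam hatch is open and locked, and I handed the job in at 11.9 s. With the gripper shut, I pressed the catch down about 10 mm through the thumb slot (about 7 N). The same finger then pushed the cover along its rails. I kept the catch down until the plate had slid over it, and took the hand up and clear at the end.

**Last checks:**
- **Catch:** its top measured at z 0.252, which is fully up, with a visible gap behind the plate's trailing edge.
- **Opening and hand:** the opening is clear, and the hand is about 0.16 m above the ledge, touching nothing.
- **Other items:** the steamer, bottle, spoon rest and tongs look unmoved in the scene picture, though I did not measure their positions again.

**Disagreement:** the travel estimates do not match. The finger's position gave about 0.148 m, while the network's slot point in the scene camera gave 0.157 m. The second is past the 0.154 m end stop and that detection was only 0.58 confident, so I trusted the first.

The network found neither the catch nor the slot in the final wrist picture: the fingers hid the catch, while the slot was in view and simply missed.

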